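# Shut and latch the guard gate in front of the press die

### The job

Close the sliding guard gate in front of the blue die and latch it: lift the latch bar by its red knob, bring the gate shut with the bar raised over the front lug of the yellow keeper, and let the bar down into the keeper's notch so that it sits fully home and holds the gate. The keeper is adjustable and is not exactly where the drawings put it, so feel for its tall rear lug and do not force anything; leave the loose things on the table where they are, and let go at the end.

Things in the scene. Friction and masses are not known exactly. Their poses are not given: they have to be found in the camera images.
- frame: Blue guard frame with the die, one fixed unit. Origin on the table under the gate's track; +z up, +y along the track towards the keeper (the gate's closing direction), +x to the die, away from the robot. Track 60 mm wide, 30 mm high, y -275 to 185 mm. Gate 22 mm thick, top at z 158 mm. The die spans x 20 to 320 mm, at most 130 mm high.
- keeper: Blue fixed post, 50 x 64 mm in plan, top at z 160 mm. Origin on the table under its middle, axes as the frame's. It carries the yellow keeper jaw, bolted tight by hand: the centre of the jaw's notch lies anywhere up to 20 mm either way along y from the post's middle and is not measured. The jaw must not take more than 20 N.
- keeper_top (a point): Middle of the post's top, z 160 mm. On it lies a fixed dark seat plate, 44 mm wide in x, y -65 to 42 mm, top at z 172 mm. On the plate sits the yellow jaw (see the post), 44 mm wide: a front lug (towards the gate, a flat land 34 mm long in y, top at z 186 mm) and a tall rear lug (12 mm, top at z 222 mm). The notch between them is 15 mm wide in y, its floor the plate.
- latch_knob (a point): Middle of the latch bar's red barrel knob: 26 mm diameter, 34 mm high, upright on a 12 mm stem, 40 mm above the bar's middle line and 170 mm from its pivot along +y. The bar's top is 32 mm below this point. With the bar level the point lies at z 240 mm.
- latch_nose (a point): Middle of the underside of the bar's nose: a steel block 12 mm long in y, 12 mm wide in x, hanging 20 mm below the bar (12 mm wide, 16 mm high) at its free end, 220 mm from the pivot along +y, 50 mm beyond the knob. With the bar level it lies at z 172 mm, the height of the keeper's seat; with the gate joint at 0 it is over the post's middle.
- gate (a joint): Sliding guard gate (clear panel, aluminium frame, 0.9 kg, 2 N friction, stays where left), in m: distance from nominally shut, growing as it opens towards the frame's -y; stops at -0.026 and 0.140. The latch bar is hinged on it 200 mm up and travels with it. When latched it reads between -0.022 and 0.022, depending on where the jaw is set.
- latch (a joint): Latch bar (steel, about 0.4 kg, drops by its own weight; 2 to 4 N lift it at the knob), in rad: 0 is level (nose on the keeper's seat), positive with the free end raised, up to a stop at 0.2. While the gate is open it lies at -0.03 on its rest, the nose too low for plate and lug. The nose passes the front lug above 0.064 and can never pass the rear lug.
- pressing: Loose round silver pressing, 124 mm diameter, 22 mm high, lying on the table on the robot's side of the track; origin at its underside.
- clamp: Loose dark clamp block with a bolt head, 40 x 90 x 34 mm; origin at its underside.
- spring: Loose yellow cylindrical die spring standing on end, 38 mm diameter, 50 mm high; origin at its underside.

How it is judged (in metres and radians):
On the way:
1. the latch bar is lifted (above 0.07 rad) (value of joint latch above 0.07 rad), for 0.1 s.
At the end, for the whole second after the job is handed in: The gate is shut (joint below 0.0245 m) with the latch bar down in the keeper's notch (joint below 0.025 rad, nose within 6 mm of the seat), both at rest, and the pressing, the clamp block and the spring within 30 mm of where they began (value of joint gate below 0.0245 m and value of joint latch below 0.025 rad and velocity of joint gate between -0.01 and 0.01 m/s and velocity of joint latch between -0.05 and 0.05 rad/s and distance of each of pressing, clamp, spring from where it was at the start of the episode below 0.03 m); the robot touches nothing.
It fails at once if the keeper is forced (more than 20 N on the yellow jaw or its post) (contact force between keeper and anything else above 20 N).
It fails at once if the pressing is moved more than 30 mm (distance of pressing from where it was at the start of the episode above 0.03 m).
It fails at once if the clamp block is moved more than 30 mm (distance of clamp from where it was at the start of the episode above 0.03 m).
It fails at once if the yellow spring is moved more than 30 mm (distance of spring from where it was at the start of the episode above 0.03 m).
It fails at once if the spring is knocked over (angle between spring's own z axis and vertical above 0.5 rad).
It also fails if it takes over 38 s, if anything falls off the work surface, if the arm or the gripper's body presses on something with over 40 N, if the wrist force passes 120 N, or if a joint passes its speed limit or range.

### The arm

A 6-joint arm with a two-finger parallel gripper is mounted at the origin on the work surface. World frame = base frame: x ahead of the robot, y to its left, z up, the work surface at z = 0. Lengths are in mm, angles in rad, forces in N, time in s.
With the tool pointing down it reaches from about 350 to 775 mm from the base axis. Payload 7.3 kg.
Tool frame: the origin (TCP) lies midway between the tips of the shut fingers; the grasp point (between the pads) lies 19 mm behind it; z points along the fingers, y is the line along which they close (so a half turn about z gives the same grasp; the last joint's range is limited). The gripper opens to 92 mm and grips with 3 to 60 N. Pads are 19 mm wide; open, the fingers measure 130 mm over their backs; the gripper's body (75 mm by 190 mm) begins 47 mm behind the grasp point.
Start: joints at [-1.37, 0.342, 1.524, -0, 1.275, -0.146], TCP at [178.465, -493.756, 226.741] pointing down, gripper open.
Joint ranges: [-2.53, 2.53], [-0.77, 2.02], [0.04, 2.7], [-1, 4.14], [0.28, 2.66], [-3.11, 3.11]. Speed limits (rad/s): [2.57, 2.57, 3.14, 3.14, 3.14, 3.14].

### API

Orientations are given as [roll, pitch, yaw] about the fixed x, y, z axes, in that order (R = Rz(yaw) Ry(pitch) Rx(roll)).
In Python, from plant import bot gives the robot as it stands.
- The arm moves only by the tool jog_arm, never from a script. Its arguments are lists of equal length, an entry for each row: "dp": the shift along the tool's x, y, z in m, a list of three; "twist": the turn about the tool's z in degrees. A call has 1 to 10 rows; each row shifts and turns the commanded pose from where the row before left it, along the tool's axes as they then stand; what a row does not reach is not made up. A row lasts 1/8 s, in which the tool goes at most 62.5 mm and 10.7 degrees, less where a joint would pass 70% of its speed; a pose out of reach is approached as far as the arm can. A call is refused whole if a number of a shift passes 0.0625 or a number of a turn 10.7, either way. A call with a gripper value outside its range is refused whole. "jaw" is the finger opening in m, from 0 to 0.0918, set as the call begins (left out, the last holds). The fingers move at their own pace and stop on an object; the grip force is fixed at half the most. Time passes only in rows, so rows that do not move let the fingers close. It gives the time, the measured TCP pose, the force, the opening and the grip force at its end, in the units of the state.
- bot.get_obs(): the state, without advancing time (a new reading comes with each control period).
- bot.capture(name): name is "scene" or "top"; returns the picture (400x640x3 uint8, blue, green, red); there is no depth.
- bot.camera_params(name): a dict with "fx", "fy", "cx", "cy" (pixels), "R" (3x3) and "t" (3): a world point X has camera coordinates R X + t. Camera axes: x right, y down, z forward; pixel columns grow to the right and rows downward; lengths in mm; the calibration is good to about 2 mm. A picture is of the moment at which its call begins. camera_params takes no time and is no camera call.
- bot.close_job(): hands the job in; it is judged then, once.
Trained networks look in the newest picture that a camera, given by its name, has taken for a name from the list of things; names that differ only in an ending like _2 or _b are one class to them, and where a whole thing is asked for, a point or a joint stands for the part that bears it (a point fixed in the world has none). Each returns a list of dicts, best first, with "confidence" (0 to 1); they miss things now and then, are a little off and sometimes report something else, mostly with a low value. They report only what shows in the picture. A call takes as long as a camera call.
- bot.find_in(camera, label): "bbox" ([centre column, centre row, width, height] in pixels, round what is visible of it).
- bot.masks_of(camera, label): "pixels" (400x640 bool, what is visible of it) and "bbox" ([centre column, centre row, width, height] in pixels, round what is visible of it).
The state is a dict: "time": time; "joint_positions": joint angles; "dq": joint speeds; "tau": joint torques, N m; "tool_pos": TCP position; "tcp_rot": TCP orientation; "contact_force": force on the tool from outside, world axes, zero at the start; "moment": the same for the moment, N m; "grip_width": finger opening in mm; "finger_force": force on a finger pad.
Only numpy, scipy, OpenCV 4.12 (cv2) and the standard library are available. Lean on these libraries where they do the work, as an engineer would, in place of code of your own. Each camera call takes 0.05 s, during which the arm holds its last target. There are 200 camera calls.

## Working session

There is one attempt and no reset: what is moved stays moved. The work goes in short steps, Python scripts to look and compute and a tool call to move; the robot and the scene stay as the last step left them, time stands still between calls to the robot, and variables do not carry over. Pictures are saved under pics/ and viewed, at most 10 in all, crops included, and the job is handed in when it is done.

Besides the shell and the picture viewer there is one more tool, called by a JSON object that holds its "name" and its "arguments". jog_arm: Moves the arm, as the interface text tells. Its arguments: {"type":"object","properties":{"dp":{"type":"array"},"twist":{"type":"array"},"jaw":{"type":"number"}},"required":["dp","twist"]}

```bash
ls; mkdir -p pics; cat > h.py <<'E'
import numpy as np, cv2
from plant import bot
def ray(cam,u,v):
    p=bot.camera_params(cam);R=np.array(p['R']);t=np.array(p['t'])
    d=R.T@np.array([(u-p['cx'])/p['fx'],(v-p['cy'])/p['fy'],1]);return -R.T@t,d
def atz(cam,u,v,z):
    o,d=ray(cam,u,v);return o+d*(z-o[2])/d[2]
def proj(cam,X):
    p=bot.camera_params(cam);c=np.array(p['R'])@np.array(X)+np.array(p['t']);return c[0]/c[2]*p['fx']+p['cx'],c[1]/c[2]*p['fy']+p['cy']
E
python3 - <<'E'
from h import *
for c in('scene','top'):
    cv2.imwrite(f'pics/{c}0.png',bot.capture(c)); print(c,np.round(ray(c,320,200)[0]),np.round(ray(c,320,200)[1],2))
    for l,z in(('latch_knob',240),('keeper_top',172),('keeper',160),('latch_nose',172),('gate',100),('pressing',11),('clamp',17),('spring',25)):
        for r in bot.find_in(c,l)[:2]: print(l,round(r['confidence'],2),np.round(r['bbox']),np.round(atz(c,*r['bbox'][:2],z)))
o=bot.get_obs();print(o['time'],o['tool_pos'],o['tcp_rot'],o['grip_width'])
E
```

```text
pics
scene [1082.  134.  617.] [-0.77 -0.17 -0.62]
latch_knob 0.97 [264. 192. 133.  49.] [620. -61. 240.]
keeper_top 0.74 [369. 231.  40.  90.] [592. 114. 172.]
keeper 0.56 [367. 232.  40.  98.] [581. 109. 160.]
latch_nose 0.81 [264. 192. 137.  46.] [534. -97. 172.]
gate 0.6 [259. 218. 134.  96.] [ 532. -114.  100.]
pressing 0.69 [344. 234.  20.  20.] [440.  51.  11.]
top [404.   4. 917.] [ 0.13 -0.02 -0.99]
latch_knob 0.85 [367. 152. 145.  28.] [567. -82. 240.]
keeper_top 0.71 [249. 171.  49.  48.] [545. 104. 172.]
keeper 0.98 [249. 175.  48.  45.] [541. 107. 160.]
latch_nose 0.82 [368. 152. 147.  30.] [583. -92. 172.]
gate 0.7 [368. 154. 150.  46.] [ 596. -100.  100.]
pressing 0.95 [266. 252.  60.  66.] [415.  87.  11.]
clamp 0.56 [418. 226.  46.  39.] [ 473. -211.   17.]
spring 0.75 [368. 153. 148.  32.] [ 617. -110.   25.]
spring 0.73 [250. 174.  45.  44.] [568. 123.  25.]
0.9 [ 178.4508093  -493.76581926  226.76204879] [3.14146665e+00 3.65192577e-05 3.46768845e-01] 91.794177540067
```

View pics/top0.png

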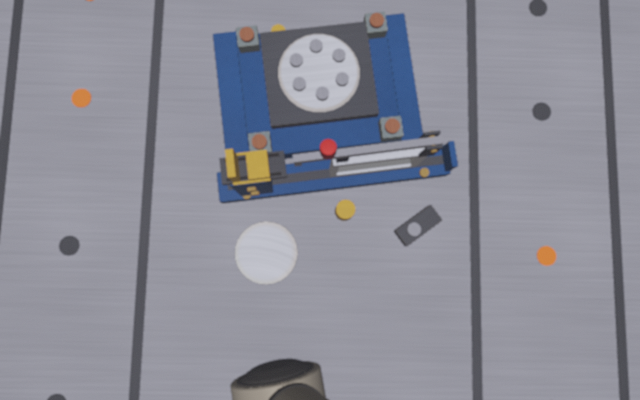

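View pics/scene0.png

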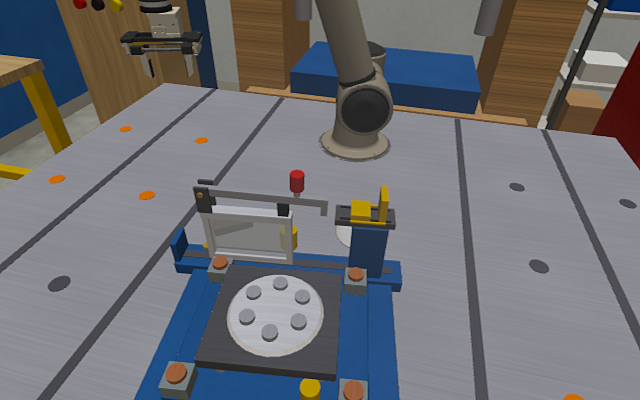

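The top view shows the knob at (328,147), the bar's nose near (287,157), the jaw lugs at (258,165) and (231,165), the spring at (345,210), the clamp at (418,225) and the pressing at (266,252). In the scene view the knob is at (297,181), and the nose is short of the jaw, so the gate is open.

```bash
cat >> h.py <<'E'
def tri(a,b):
    (o1,d1),(o2,d2)=ray('top',*a),ray('scene',*b)
    A=np.c_[d1,-d2];s=np.linalg.lstsq(A,o2-o1,rcond=None)[0];p,q=o1+s[0]*d1,o2+s[1]*d2
    return (p+q)/2,np.linalg.norm(p-q)
def blob(img,lo,hi,box):
    h=cv2.cvtColor(img,cv2.COLOR_BGR2HSV);x0,y0,x1,y1=box
    m=cv2.inRange(h,lo,hi);z=np.zeros_like(m);z[y0:y1,x0:x1]=m[y0:y1,x0:x1];return z
E
python3 - <<'E'
from h import *
T=cv2.imread('pics/top0.png');S=cv2.imread('pics/scene0.png')
c=[]
for im,b in((T,(315,135,342,160)),(S,(285,165,310,200))):
    m=blob(im,(0,150,60),(8,255,255),b)|blob(im,(172,150,60),(180,255,255),b)
    v,u=np.nonzero(m);print(len(u),u.min(),u.max(),v.min(),v.max());c.append(((u.min()+u.max()+1)/2,(v.min()+v.max()+1)/2))
print(c,tri(*c),atz('top',*c[0],236))
# frame yaw from track front edge (blue/grey) at z30 
print(atz('top',220,201,30),atz('top',455,166,30))
m=blob(T,(105,120,40),(125,255,255),(200,140,470,215))
pts=[]
for u in range(275,440,5):
    v=np.nonzero(m[:,u])[0]
    if len(v): pts.append(atz('top',u+.5,v.max()+1,30)[:2])
pts=np.array(pts);k=np.polyfit(pts[:,1],pts[:,0],1);print('front edge',k,np.std(pts[:,0]-np.polyval(k,pts[:,1])))
m=blob(T,(20,120,60),(35,255,255),(222,140,275,190))
n,l,st,ce=cv2.connectedComponentsWithStats(m);print(st,ce)
for i in range(1,n):
  if st[i,4]>60: print(atz('top',*ce[i],222),atz('top',*ce[i],186),cv2.minAreaRect(np.argwhere(l==i)[:,::-1].astype(np.float32)))
E
```

```text
206 320 335 140 155
290 290 303 170 192
[(np.float64(328.0), np.float64(148.0)), (np.float64(297.0), np.float64(181.5))] (array([571.44512892, -20.88837635, 236.09758041]), np.float64(2.552288810881177)) [571.78412547 -22.13460297 236.        ]
[511.95287743 177.77227428  30.        ] [ 592.90980115 -282.71469078   30.        ]
front edge [-1.45739425e-01  5.36229450e+02] 0.5663835183698276
[[     0      0    640    400 255039]
 [   226    150     11     28    246]
 [   233    150     38     35    715]] [[319.76391846 199.62614737]
 [230.63821138 163.72357724]
 [255.93426573 166.81258741]]
[546.55767395 126.42422198 222.        ] [553.95185397 132.78696078 186.        ] ((230.5609893798828, 163.54876708984375), (27.939178466796875, 8.944953918457031), 83.6598129272461)
[542.73805283  87.56194346 222.        ] [549.93450513  91.91292522 186.        ] ((249.82766723632812, 166.78497314453125), (30.729246139526367, 37.21393585205078), 83.2901611328125)
```

{"name": "jog_arm", "arguments": {"dp": [[0, 0, -0.0095], [0, 0, -0.0095], [0, 0, -0.0095], [0, 0, -0.0095], [0, 0, -0.0095], [0, 0, -0.0095], [0, 0, -0.0095], [0, 0, -0.0095]], "twist": [-9.8, -9.8, -9.8, -9.8, -9.8, -9.8, -9.8, -9.8]}}

```text
time: 1.9
tool_pos: [178.5, -493.7, 303.0]
tcp_rot: [3.142, 0.0, 1.721]
contact_force: [-0.6, -0.6, 0.8]
grip_width: 91.5
finger_force: 0.0
```

{"name": "jog_arm", "arguments": {"dp": [[0.037, 0.041, 0], [0.037, 0.041, 0], [0.037, 0.041, 0], [0.037, 0.041, 0], [0.037, 0.041, 0], [0.037, 0.041, 0], [0.037, 0.041, 0], [0.037, 0.041, 0], [0.037, 0.041, 0], [0.037, 0.041, 0]], "twist": [0, 0, 0, 0, 0, 0, 0, 0, 0, 0]}}

```text
time: 3.15
tool_pos: [532.0, -67.1, 302.9]
tcp_rot: [3.141, 0.001, 1.715]
contact_force: [0.6, -1.1, -0.7]
grip_width: 91.7
finger_force: 0.0
```

{"name": "jog_arm", "arguments": {"dp": [[0.02, 0.0228, 0], [0.02, 0.0228, 0], [0, 0, 0], [0, 0, 0.02], [0, 0, 0.02], [0, 0, 0.02], [0, 0, 0.015], [0, 0, 0.008], [0, 0, 0]], "twist": [0, 0, 0, 0, 0, 0, 0, 0, 0]}}

```text
time: 4.28
tool_pos: [570.2, -22.7, 219.5]
tcp_rot: [-3.141, -0.0, 1.715]
contact_force: [0.2, 0.1, 0.4]
grip_width: 91.8
finger_force: 0.0
```

```bash
python3 - <<'E'
from h import *
t=bot.capture('top');s=bot.capture('scene')
a=cv2.resize(t[100:220,200:400],(800,480),interpolation=2)
cv2.imwrite('pics/a1.png',a[:300]); b=cv2.resize(s[120:270,160:420],(800,460),interpolation=2)
cv2.imwrite('pics/a1.png',np.vstack([cv2.resize(t[120:190,220:400],(800,311))[:300],cv2.resize(s[140:240,230:430],(800,300))[:300]]))
E
```

```text
(no output)
```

View pics/a1.png

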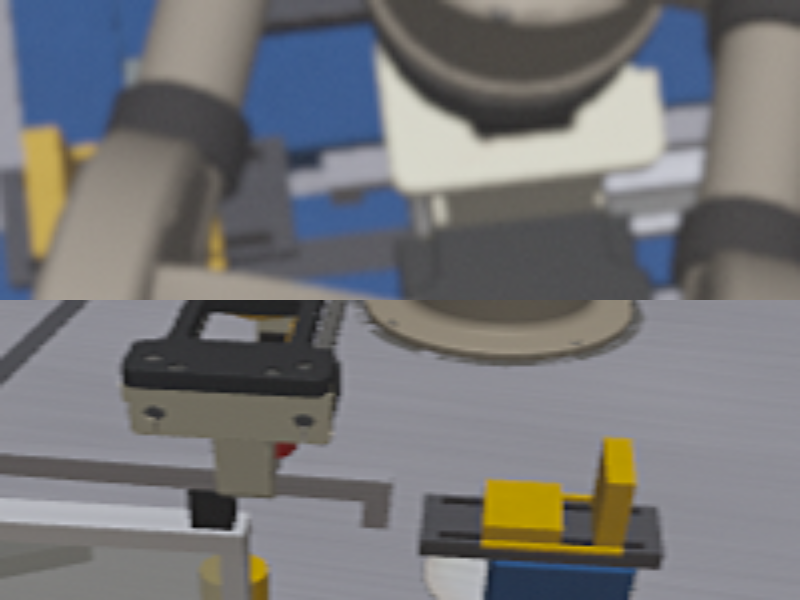

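The view is the gripper around the knob: the red shows just behind the near finger, and the nose is ahead of the jaw. I'll close the fingers now.

{"name": "jog_arm", "arguments": {"dp": [[0, 0, 0], [0, 0, 0], [0, 0, 0], [0, 0, 0], [0, 0, 0]], "twist": [0, 0, 0, 0, 0], "jaw": 0.0}}

```text
time: 5.0
tool_pos: [570.4, -22.5, 219.7]
tcp_rot: [3.142, 0.0, 1.715]
contact_force: [0.1, 0.1, -1.3]
grip_width: 46.2
finger_force: 0.0
```

{"name": "jog_arm", "arguments": {"dp": [[0, 0, 0], [0, 0, 0], [0, 0, 0], [0, 0, 0]], "twist": [0, 0, 0, 0], "jaw": 0.0}}

```text
time: 5.5
tool_pos: [570.1, -22.5, 219.7]
tcp_rot: [-3.141, 0.0, 1.715]
contact_force: [-2.9, -0.4, 1.5]
grip_width: 25.4
finger_force: 30.0
```

{"name": "jog_arm", "arguments": {"dp": [[-0.001, 0, -0.0044], [-0.001, 0, -0.0044], [-0.001, 0, -0.0044], [-0.0015, 0, -0.0044], [-0.0015, 0, -0.0044], [0, 0, 0]], "twist": [0, 0, 0, 0, 0, 0]}}

```text
time: 6.25
tool_pos: [571.0, -28.7, 242.0]
tcp_rot: [-3.141, 0.0, 1.715]
contact_force: [-2.0, -2.3, -5.7]
grip_width: 25.5
finger_force: 30.0
```

```bash
python3 - <<'E'
from h import *
o=bot.get_obs();print(o['tool_pos'],o['contact_force'])
s=bot.capture('scene')
cv2.imwrite('pics/a2.png',cv2.resize(s[150:230,210:420],(800,305)))
E
```

```text
[571.03786814 -28.71834534 241.98661533] [-1.98169568 -2.26260502 -5.6690054 ]
```

View pics/a2.png

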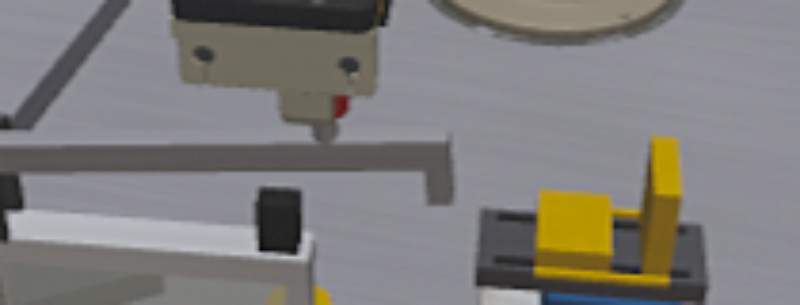

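The bar is raised clear of its rest and the nose is above front-lug height. Next I'll close most of the way.

{"name": "jog_arm", "arguments": {"dp": [[0.004, 0, 0], [0.009, 0, 0], [0.009, 0, 0], [0.009, 0, 0], [0.009, 0, 0], [0.009, 0, 0], [0.009, 0, 0], [0.004, 0, 0], [0.002, 0, 0], [0, 0, 0]], "twist": [0, 0, 0, 0, 0, 0, 0, 0, 0, 0]}}

```text
time: 7.55
tool_pos: [561.4, 35.8, 241.6]
tcp_rot: [-3.141, -0.001, 1.716]
contact_force: [-5.6, -1.4, -4.8]
grip_width: 25.8
finger_force: 30.0
```

```bash
python3 - <<'E'
from h import *
s=bot.capture('scene')
cv2.imwrite('pics/a3.png',cv2.resize(s[150:230,260:420],(800,400),interpolation=2))
E
```

```text
(no output)
```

View pics/a3.png

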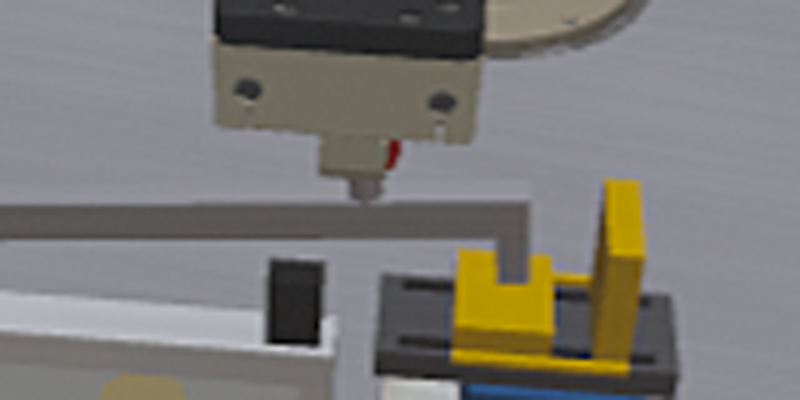

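The nose is over the rear part of the front lug, with roughly 20 mm left to the rear lug. I'll creep from here.

{"name": "jog_arm", "arguments": {"dp": [[0.003, -0.0005, 0], [0.003, -0.0005, 0], [0.003, 0, 0], [0.003, 0, 0], [0.001, 0, 0], [0, 0, 0]], "twist": [0, 0, 0, 0, 0, 0]}}

```text
time: 8.35
tool_pos: [559.5, 48.0, 241.9]
tcp_rot: [3.14, -0.0, 1.715]
contact_force: [2.0, -0.1, -6.0]
grip_width: 25.5
finger_force: 30.0
```

{"name": "jog_arm", "arguments": {"dp": [[0.001, 0, 0], [0.001, 0, 0], [0.001, 0, 0], [0, 0, 0]], "twist": [0, 0, 0, 0]}}

```text
time: 8.85
tool_pos: [559.1, 50.7, 241.9]
tcp_rot: [3.141, 0.0, 1.715]
contact_force: [3.6, -1.5, -5.3]
grip_width: 25.2
finger_force: 30.0
```

{"name": "jog_arm", "arguments": {"dp": [[0.001, 0, 0], [0.001, 0, 0], [0, 0, 0]], "twist": [0, 0, 0]}}

```text
time: 9.22
tool_pos: [558.7, 52.8, 241.8]
tcp_rot: [3.141, -0.0, 1.715]
contact_force: [4.9, -0.5, -5.8]
grip_width: 25.9
finger_force: 30.0
```

{"name": "jog_arm", "arguments": {"dp": [[0.001, 0, 0], [0.001, 0, 0], [0, 0, 0]], "twist": [0, 0, 0]}}

```text
time: 9.6
tool_pos: [558.4, 54.7, 241.8]
tcp_rot: [3.141, -0.0, 1.715]
contact_force: [5.9, -1.4, -5.1]
grip_width: 25.5
finger_force: 30.0
```

{"name": "jog_arm", "arguments": {"dp": [[0.001, 0.0005, 0], [0, 0, 0]], "twist": [0, 0]}}

```text
time: 9.85
tool_pos: [558.3, 55.8, 241.7]
tcp_rot: [-3.141, -0.0, 1.715]
contact_force: [2.8, -1.2, -5.6]
grip_width: 25.6
finger_force: 30.0
```

{"name": "jog_arm", "arguments": {"dp": [[0.001, 0, 0], [0, 0, 0]], "twist": [0, 0]}}

```text
time: 10.1
tool_pos: [558.2, 56.7, 241.6]
tcp_rot: [-3.141, -0.0, 1.715]
contact_force: [3.9, -1.2, -5.1]
grip_width: 25.4
finger_force: 30.0
```

{"name": "jog_arm", "arguments": {"dp": [[0.001, 0, 0], [0, 0, 0]], "twist": [0, 0]}}

```text
time: 10.35
tool_pos: [558.0, 57.7, 241.7]
tcp_rot: [-3.141, -0.0, 1.715]
contact_force: [1.2, -0.6, -5.6]
grip_width: 25.3
finger_force: 30.0
```

{"name": "jog_arm", "arguments": {"dp": [[0.001, 0, 0], [0, 0, 0]], "twist": [0, 0]}}

```text
time: 10.6
tool_pos: [557.9, 58.7, 241.7]
tcp_rot: [-3.141, -0.0, 1.715]
contact_force: [1.5, -0.9, -4.8]
grip_width: 25.5
finger_force: 30.0
```

{"name": "jog_arm", "arguments": {"dp": [[0.001, 0, 0], [0, 0, 0]], "twist": [0, 0]}}

```text
time: 10.85
tool_pos: [557.8, 59.3, 241.6]
tcp_rot: [-3.141, 0.001, 1.715]
contact_force: [0.8, -3.4, -6.6]
grip_width: 25.2
finger_force: 30.0
```

```bash
python3 - <<'E'
from h import *
s=bot.capture('scene')
cv2.imwrite('pics/a4.png',cv2.resize(s[150:230,260:420],(800,400),interpolation=2))
E
```

```text
(no output)
```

View pics/a4.png

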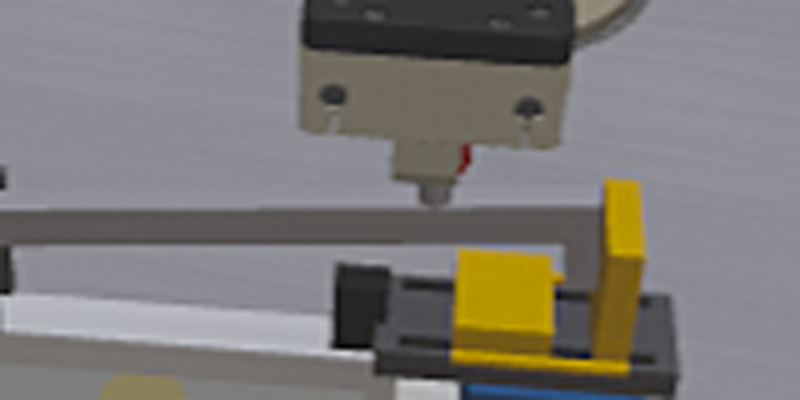

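The nose is up against the rear lug, and the force rise (Fy −3.4) agrees. One small step to confirm.

{"name": "jog_arm", "arguments": {"dp": [[0.0005, 0, 0], [0, 0, 0]], "twist": [0, 0]}}

```text
time: 11.15
tool_pos: [557.8, 59.4, 241.6]
tcp_rot: [-3.141, 0.001, 1.715]
contact_force: [1.7, -5.2, -5.3]
grip_width: 25.6
finger_force: 30.0
```

{"name": "jog_arm", "arguments": {"dp": [[-0.001, 0, 0], [0.0009, 0, 0.0028], [0.0009, 0, 0.0028], [0.0008, 0, 0.0028], [0, 0, 0]], "twist": [0, 0, 0, 0, 0]}}

```text
time: 11.78
tool_pos: [557.5, 62.1, 233.2]
tcp_rot: [-3.141, -0.0, 1.716]
contact_force: [-2.5, 0.3, -1.6]
grip_width: 24.9
finger_force: 30.0
```

{"name": "jog_arm", "arguments": {"dp": [[0.0003, 0, 0.001], [0, 0, 0]], "twist": [0, 0]}}

```text
time: 12.02
tool_pos: [557.4, 62.3, 232.4]
tcp_rot: [-3.141, -0.0, 1.715]
contact_force: [-2.2, 1.6, -1.0]
grip_width: 25.5
finger_force: 30.0
```

```bash
python3 - <<'E'
from h import *
s=bot.capture('scene')
cv2.imwrite('pics/a5.png',cv2.resize(s[150:230,260:420],(800,400),interpolation=2))
E
```

```text
(no output)
```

View pics/a5.png

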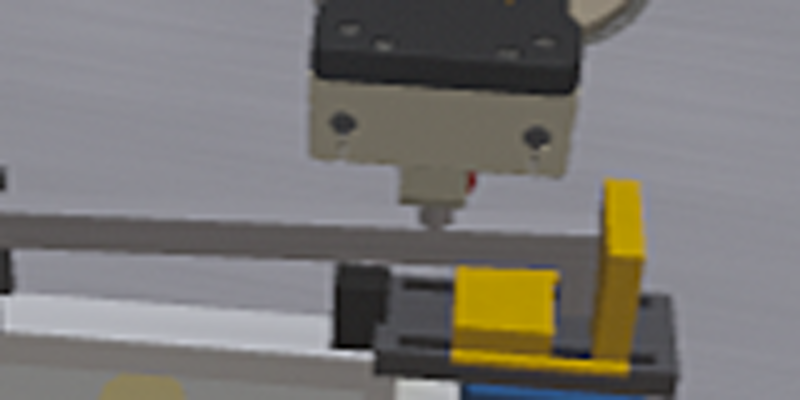

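The nose is dropping into the notch between the lugs. I'll continue slowly.

{"name": "jog_arm", "arguments": {"dp": [[0.0005, 0, 0.0015], [0.0004, 0, 0.0015], [0, 0, 0]], "twist": [0, 0, 0]}}

```text
time: 12.45
tool_pos: [557.3, 62.9, 229.1]
tcp_rot: [-3.141, -0.0, 1.715]
contact_force: [-3.6, 1.5, -1.1]
grip_width: 25.0
finger_force: 30.0
```

{"name": "jog_arm", "arguments": {"dp": [[0.0004, 0, 0.0015], [0.0004, 0, 0.0015], [0, 0, 0]], "twist": [0, 0, 0]}}

```text
time: 12.82
tool_pos: [557.2, 63.7, 226.1]
tcp_rot: [-3.141, 0.0, 1.715]
contact_force: [-4.4, 2.3, -0.8]
grip_width: 25.4
finger_force: 30.0
```

{"name": "jog_arm", "arguments": {"dp": [[0.0002, 0, 0.0008], [0, 0, 0]], "twist": [0, 0]}}

```text
time: 13.08
tool_pos: [557.2, 63.8, 225.4]
tcp_rot: [-3.141, 0.0, 1.715]
contact_force: [-3.4, 2.0, -0.7]
grip_width: 25.2
finger_force: 30.0
```

{"name": "jog_arm", "arguments": {"dp": [[0, 0, 0], [0, 0, 0], [0, 0, 0], [0, 0, 0], [0, 0, 0]], "twist": [0, 0, 0, 0, 0], "jaw": 0.0918}}

```text
time: 13.7
tool_pos: [557.4, 63.8, 225.6]
tcp_rot: [3.141, 0.0, 1.715]
contact_force: [-0.2, -0.1, -0.2]
grip_width: 70.3
finger_force: 0.0
```

{"name": "jog_arm", "arguments": {"dp": [[0, 0, -0.01], [0, 0, -0.03], [0, 0, -0.03], [0, 0, -0.03], [0, 0, -0.03], [0, -0.05, 0], [0, -0.06, 0], [0, -0.05, 0], [0, 0, 0]], "twist": [0, 0, 0, 0, 0, 0, 0, 0, 0]}}

```text
time: 14.82
tool_pos: [396.6, 40.8, 357.1]
tcp_rot: [3.139, 0.001, 1.715]
contact_force: [0.8, -0.7, 0.0]
grip_width: 91.8
finger_force: 0.0
```

```bash
python3 - <<'E'
from h import *
s=bot.capture('scene')
cv2.imwrite('pics/a6.png',cv2.resize(s[150:230,260:420],(800,400),interpolation=2))
m=blob(s,(0,150,60),(8,255,255),(290,140,390,220))|blob(s,(172,150,60),(180,255,255),(290,140,390,220))
v,u=np.nonzero(m);print(u.min(),u.max(),v.min(),v.max())
for z in(235,240,245):print(z,atz('scene',(u.min()+u.max()+1)/2,(v.min()+v.max()+1)/2,z))
o=bot.get_obs();print(o['tool_pos'],o['contact_force'],o['time'])
E
```

```text
341 355 171 193
235 [549.06353528  65.65381805 235.        ]
240 [556.04302443  66.55445702 240.        ]
245 [563.02251358  67.455096   245.        ]
[398.48437479  40.80004905 356.9559094 ] [ 0.54807332  0.21591928 -0.43267425] 14.875
```

View pics/a6.png

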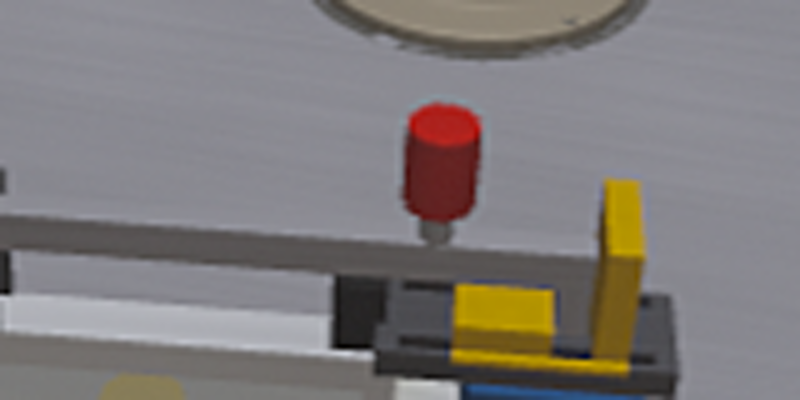

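The bar lies level, with the nose down between the lugs. The knob's height, from the picture and from the tool travel, agrees with z of about 240 mm, so it is fully home. The gripper is clear.

```bash
python3 -c "
from plant import bot
print(bot.close_job())"
```

```text
the job is handed in; nothing more can be done
None
```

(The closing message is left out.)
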